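Count three test coupons and put the rest back

TASK

Count off test coupons for the next pull test: sweep exactly three of the five coupons (any three) off the counting tray's deck into the trough with the hinged lid, sliding rather than lifting them, and then shut the lid fully without slamming it. Then sweep the two left over off the other side of the deck into the open return well, and leave the other things on the bench where they are.

Things in the scene. Friction and masses are not known exactly. Their poses are not given: they have to be found in the camera images.
- tray: Counting tray fixed to the bench, 270 long (its x) x 340 wide (its y) x 50 mm high; origin at the centre of its underside, z up. Its middle is a flat dark deck, top 50 above the bench, y = -80 to +80, with rims 8 high and 5 thick at its ends (inner faces x = +-130). The deck's long edges at y = +-80 are open and drop straight down into the trough (+y) and the return well (-y).
- trough_mid (a point): Centre of the trough's floor, at tray x 0, y +122, z +6 mm. The trough is a well beside the deck, inside 258 mm long (tray x) x 84 wide (tray y), 44 deep below the deck, with outer walls 6 thick and as high as the deck; the hinged lid belongs to it.
- well_mid (a point): Centre of the return well's floor, at tray x 0, y -122, z +6 mm: the trough's mirror image on the other side of the deck, of the same sizes, with no lid.
- lid (a joint): Hinge of the trough's white lid, rad: 0 = shut flat over the trough, grows as it opens, about 1.57 = standing upright, up to 2.1 = leaning away from the deck. It starts standing open at 1.6 to 1.95. The stiff hinge (0.08 N m friction, lid 120 g) stays wherever it is left: it does not fall shut and must be pushed all the way.
- lid_hinge (a point): Middle of the lid's hinge line, which runs along the tray's x at tray x 0, y +170, z +51 mm. The lid is a 270 x 90 x 5 mm plate; shut, it runs from the hinge to the deck's edge (tray y = +80), its top 56 above the bench. On its upper face (outer when open), 86 to 90 from the hinge, is a small lip 70 long, 11 high.
- coupon1_mid (a point): Centre of coupon 1 of five alike: a flat dumbbell-shaped aluminium tensile coupon, 64 long (its x) x 22 wide (its y; waist 13 wide, 24 long) x 10 mm thick, about 60 g, lying flat on the deck, centre 5 above it. They lie roughly lengthwise along the tray's x in three columns of two, one and two coupons, 85 apart along x; those of a pair stand about 90 apart along the tray's y.
- coupon2_mid (a point): Centre of coupon 2 of five alike: a flat dumbbell-shaped aluminium tensile coupon, 64 long (its x) x 22 wide (its y; waist 13 wide, 24 long) x 10 mm thick, about 60 g, lying flat on the deck, centre 5 above it. They lie roughly lengthwise along the tray's x in three columns of two, one and two coupons, 85 apart along x; those of a pair stand about 90 apart along the tray's y.
- coupon3_mid (a point): Centre of coupon 3 of five alike: a flat dumbbell-shaped aluminium tensile coupon, 64 long (its x) x 22 wide (its y; waist 13 wide, 24 long) x 10 mm thick, about 60 g, lying flat on the deck, centre 5 above it. They lie roughly lengthwise along the tray's x in three columns of two, one and two coupons, 85 apart along x; those of a pair stand about 90 apart along the tray's y.
- coupon4_mid (a point): Centre of coupon 4 of five alike: a flat dumbbell-shaped aluminium tensile coupon, 64 long (its x) x 22 wide (its y; waist 13 wide, 24 long) x 10 mm thick, about 60 g, lying flat on the deck, centre 5 above it. They lie roughly lengthwise along the tray's x in three columns of two, one and two coupons, 85 apart along x; those of a pair stand about 90 apart along the tray's y.
- coupon5_mid (a point): Centre of coupon 5 of five alike: a flat dumbbell-shaped aluminium tensile coupon, 64 long (its x) x 22 wide (its y; waist 13 wide, 24 long) x 10 mm thick, about 60 g, lying flat on the deck, centre 5 above it. They lie roughly lengthwise along the tray's x in three columns of two, one and two coupons, 85 apart along x; those of a pair stand about 90 apart along the tray's y.
- bearing: Bystander: green cast bearing housing with a steel bore and two black bolts, lying flat, about 50 x 118 x 33 mm, loose; origin at the centre of its underside, not to be disturbed.
- caliper: Bystander: steel slide caliper with a black readout, lying flat, 190 long along its y, and 12 high, in mm, loose; origin at the centre of its underside, not to be disturbed.
- gauge: Bystander: white hand-held force gauge lying on its back, 140 x 62 x 34 with a steel probe that reaches 150 from its origin along its -x, in mm, loose; origin at the centre of its underside, not to be disturbed.
- jaw: Bystander: steel clamp jaw with a black knob, about 90 x 40 x 48 mm, loose; origin at the centre of its underside, not to be disturbed.
- driver: Bystander: black-handled screwdriver lying flat along its x, 190 long, about 30 thick, in mm, loose; origin at the centre of its underside, not to be disturbed.
Things that resemble listed ones, but are neither listed nor needed, are in the scene too. Leave any brown or yellow look-alike of the part that bears coupon5_mid alone.

How it is judged:
On the way, in this order (a step that is already met when the one before it is completed fails the run):
1. exactly three coupons lie down in the trough, the other two are not in it (((x of coupon1_mid in the frame of tray between -0.135 and 0.135 m and y of coupon1_mid in the frame of tray between 0.082 and 0.17 m and z of coupon1_mid in the frame of tray below 0.04 m) or y of coupon1_mid in the frame of tray below 0.08 m) and ((x of coupon2_mid in the frame of tray between -0.135 and 0.135 m and y of coupon2_mid in the frame of tray between 0.082 and 0.17 m and z of coupon2_mid in the frame of tray below 0.04 m) or y of coupon2_mid in the frame of tray below 0.08 m) and ((x of coupon3_mid in the frame of tray between -0.135 and 0.135 m and y of coupon3_mid in the frame of tray between 0.082 and 0.17 m and z of coupon3_mid in the frame of tray below 0.04 m) or y of coupon3_mid in the frame of tray below 0.08 m) and ((x of coupon4_mid in the frame of tray between -0.135 and 0.135 m and y of coupon4_mid in the frame of tray between 0.082 and 0.17 m and z of coupon4_mid in the frame of tray below 0.04 m) or y of coupon4_mid in the frame of tray below 0.08 m) and ((x of coupon5_mid in the frame of tray between -0.135 and 0.135 m and y of coupon5_mid in the frame of tray between 0.082 and 0.17 m and z of coupon5_mid in the frame of tray below 0.04 m) or y of coupon5_mid in the frame of tray below 0.08 m) and ((y of each of coupon1_mid, coupon2_mid, coupon3_mid in the frame of tray above 0.08 m and y of each of coupon4_mid, coupon5_mid in the frame of tray below 0.08 m) or (y of each of coupon1_mid, coupon2_mid, coupon4_mid in the frame of tray above 0.08 m and y of each of coupon3_mid, coupon5_mid in the frame of tray below 0.08 m) or (y of each of coupon1_mid, coupon2_mid, coupon5_mid in the frame of tray above 0.08 m and y of each of coupon3_mid, coupon4_mid in the frame of tray below 0.08 m) or (y of each of coupon1_mid, coupon3_mid, coupon4_mid in the frame of tray above 0.08 m and y of each of coupon2_mid, coupon5_mid in the frame of tray below 0.08 m) or (y of each of coupon1_mid, coupon3_mid, coupon5_mid in the frame of tray above 0.08 m and y of each of coupon2_mid, coupon4_mid in the frame of tray below 0.08 m) or (y of each of coupon1_mid, coupon4_mid, coupon5_mid in the frame of tray above 0.08 m and y of each of coupon2_mid, coupon3_mid in the frame of tray below 0.08 m) or (y of each of coupon1_mid, coupon5_mid in the frame of tray below 0.08 m and y of each of coupon2_mid, coupon3_mid, coupon4_mid in the frame of tray above 0.08 m) or (y of each of coupon1_mid, coupon4_mid in the frame of tray below 0.08 m and y of each of coupon2_mid, coupon3_mid, coupon5_mid in the frame of tray above 0.08 m) or (y of each of coupon1_mid, coupon3_mid in the frame of tray below 0.08 m and y of each of coupon2_mid, coupon4_mid, coupon5_mid in the frame of tray above 0.08 m) or (y of each of coupon1_mid, coupon2_mid in the frame of tray below 0.08 m and y of each of coupon3_mid, coupon4_mid, coupon5_mid in the frame of tray above 0.08 m))), for 0.2 s.
2. with those three in the trough, the lid is shut (all of step 1 and value of joint lid below 0.06 rad), for 0.2 s.
3. the two left over lie in the return well, the lid still shut over the three (value of joint lid below 0.06 rad and ((x of coupon1_mid in the frame of tray between -0.135 and 0.135 m and y of coupon1_mid in the frame of tray between 0.082 and 0.17 m and z of coupon1_mid in the frame of tray below 0.04 m) or (x of coupon1_mid in the frame of tray between -0.135 and 0.135 m and y of coupon1_mid in the frame of tray between -0.17 and -0.082 m and z of coupon1_mid in the frame of tray below 0.04 m)) and ((x of coupon2_mid in the frame of tray between -0.135 and 0.135 m and y of coupon2_mid in the frame of tray between 0.082 and 0.17 m and z of coupon2_mid in the frame of tray below 0.04 m) or (x of coupon2_mid in the frame of tray between -0.135 and 0.135 m and y of coupon2_mid in the frame of tray between -0.17 and -0.082 m and z of coupon2_mid in the frame of tray below 0.04 m)) and ((x of coupon3_mid in the frame of tray between -0.135 and 0.135 m and y of coupon3_mid in the frame of tray between 0.082 and 0.17 m and z of coupon3_mid in the frame of tray below 0.04 m) or (x of coupon3_mid in the frame of tray between -0.135 and 0.135 m and y of coupon3_mid in the frame of tray between -0.17 and -0.082 m and z of coupon3_mid in the frame of tray below 0.04 m)) and ((x of coupon4_mid in the frame of tray between -0.135 and 0.135 m and y of coupon4_mid in the frame of tray between 0.082 and 0.17 m and z of coupon4_mid in the frame of tray below 0.04 m) or (x of coupon4_mid in the frame of tray between -0.135 and 0.135 m and y of coupon4_mid in the frame of tray between -0.17 and -0.082 m and z of coupon4_mid in the frame of tray below 0.04 m)) and ((x of coupon5_mid in the frame of tray between -0.135 and 0.135 m and y of coupon5_mid in the frame of tray between 0.082 and 0.17 m and z of coupon5_mid in the frame of tray below 0.04 m) or (x of coupon5_mid in the frame of tray between -0.135 and 0.135 m and y of coupon5_mid in the frame of tray between -0.17 and -0.082 m and z of coupon5_mid in the frame of tray below 0.04 m)) and ((y of each of coupon1_mid, coupon2_mid, coupon3_mid in the frame of tray above 0 m and y of each of coupon4_mid, coupon5_mid in the frame of tray below 0 m) or (y of each of coupon1_mid, coupon2_mid, coupon4_mid in the frame of tray above 0 m and y of each of coupon3_mid, coupon5_mid in the frame of tray below 0 m) or (y of each of coupon1_mid, coupon2_mid, coupon5_mid in the frame of tray above 0 m and y of each of coupon3_mid, coupon4_mid in the frame of tray below 0 m) or (y of each of coupon1_mid, coupon3_mid, coupon4_mid in the frame of tray above 0 m and y of each of coupon2_mid, coupon5_mid in the frame of tray below 0 m) or (y of each of coupon1_mid, coupon3_mid, coupon5_mid in the frame of tray above 0 m and y of each of coupon2_mid, coupon4_mid in the frame of tray below 0 m) or (y of each of coupon1_mid, coupon4_mid, coupon5_mid in the frame of tray above 0 m and y of each of coupon2_mid, coupon3_mid in the frame of tray below 0 m) or (y of each of coupon1_mid, coupon5_mid in the frame of tray below 0 m and y of each of coupon2_mid, coupon3_mid, coupon4_mid in the frame of tray above 0 m) or (y of each of coupon1_mid, coupon4_mid in the frame of tray below 0 m and y of each of coupon2_mid, coupon3_mid, coupon5_mid in the frame of tray above 0 m) or (y of each of coupon1_mid, coupon3_mid in the frame of tray below 0 m and y of each of coupon2_mid, coupon4_mid, coupon5_mid in the frame of tray above 0 m) or (y of each of coupon1_mid, coupon2_mid in the frame of tray below 0 m and y of each of coupon3_mid, coupon4_mid, coupon5_mid in the frame of tray above 0 m))), for 0.2 s.
At the end, for the whole second after the job is handed in: Exactly three coupons (any three) lie in the trough and the other two in the return well, each with its centre between the well's walls and below 40 mm above the bench; the lid is shut to within 0.06 rad (about 5 mm at its edge); all coupons are at rest (under 0.02 m/s) (all of step 3 and linear speed of each of coupon1, coupon2, coupon3, coupon4, coupon5 below 0.02 m/s); the robot touches nothing.
It fails at once if a coupon is lifted (its centre more than 85 mm above the bench, 30 mm above where it lay) (z of any of coupon1_mid, coupon2_mid, coupon3_mid, coupon4_mid, coupon5_mid in the frame of tray above 0.085 m).
It fails at once if the lid is slammed (closing faster than 4 rad/s) (velocity of joint lid below -4 rad/s).
It fails at once if a bystander is moved by more than 30 mm (distance of any of bearing, caliper, gauge, jaw, driver from where it was at the start of the episode above 0.03 m).
It also fails if it takes over 67 s, if anything falls off the work surface, if the arm or the gripper's body presses on something with over 40 N, if the wrist force passes 120 N, or if a joint passes its speed limit or range.

ROBOT

A 6-joint arm with a two-finger parallel gripper is mounted at the origin on the work surface. World frame = base frame: x ahead of the robot, y to its left, z up, the work surface at z = 0. Lengths are in m, angles in rad, forces in N, time in s.
With the tool pointing down it reaches from about 0.35 to 0.875 m from the base axis. Payload 4.2 kg.
Tool frame: the origin (TCP) lies midway between the tips of the shut fingers; the grasp point (between the pads) lies env.grasp_offset behind it (env.grasp_offset is the distance from the TCP to the grasp point, in m); z points along the fingers, y is the line along which they close (so a half turn about z gives the same grasp; the last joint's range is limited). The gripper opens to 87 mm and grips with 3 to 60 N. Pads are 19 mm wide; open, the fingers measure 117 mm over their backs; the gripper's body (75 mm by 190 mm) begins 51 mm behind the grasp point.
Start: joints at [-0.987, 0.385, 0.008, 0, -1.194, -0.259], TCP at [0.199, -0.592, 0.223] pointing down, gripper open.
Joint ranges: [-3.14, 3.14], [-1.21, 2.06], [-1.07, 1.41], [-3.16, 2.05], [-2.99, -0.16], [-3.1, 3.1]. Speed limits (rad/s): [2.79, 2.79, 3.14, 3.14, 3.14, 3.14].

INTERFACE

Orientations are given as a unit quaternion [w, x, y, z].
In Python, from plant import env, grip, imaging gives the robot as it stands. The module is installed in compiled form; this text tells all that it offers. Calls block until the motion is done:
- env.move_pose(position, orientation): joint-space move of the TCP to a pose.
- env.servo_line(position, ori=None, max_speed=0.15, force_limit=None): straight line of the TCP; ori=None keeps the orientation; max_speed is the mean speed in m/s. With force_limit (N) it stops when the force on the tool has changed by that much, and returns True; else False.
- env.move_j(angles): joint-space move.
- grip(opening): finger opening in m; the grip force is fixed at half the most; returns when the fingers have stopped.
- env.dwell(seconds).
- env.solve_ik(position, orientation): joint angles nearest the present ones, or None.
- env.get_obs(): the state.
- imaging.camera(name): name is "scene" or "top" or "wrist"; returns a dict with "image" (420x560x3 uint8, red, green, blue), "K" (3x3 intrinsics, pixels), "rvec" (rotation vector, rad) and "tvec" (3), from world to camera coordinates, as OpenCV has them; the wrist camera has in their place "mount" (4x4, takes a point from camera to tool coordinates, whose origin is the TCP and whose axes are the flange's). Camera axes: x right, y down, z forward; pixel columns grow to the right and rows downward; lengths in m; the calibration is good to about 2 mm. A picture is of the moment at which its call begins: read the wrist's pose just before it. There is no depth.
A pose or a line that the arm cannot do raises env.PlanningError and nothing moves.
- env.finish_job(): hands the job in; it is judged then, once.
The state is a dict: "time_s": time; "joints": joint angles; "dq": joint speeds; "joint_efforts": joint torques, N m; "ee_pos": TCP position; "eef_rot": TCP orientation; "wrist_force": force on the tool from outside, world axes, zero at the start; "ft_torque": the same for the moment, N m; "finger_gap": finger opening in m; "grip_force": force on a finger pad.
Only numpy, scipy, OpenCV 4.12 (cv2) and the standard library are available. Lean on these libraries where they do the work, as an engineer would, in place of code of your own. Each camera call takes 0.05 s, during which the arm holds its last target. There are 200 camera calls.

## Working session

There is one attempt and no reset: what is moved stays moved. The work goes in short steps, each a Python script; the robot and the scene stay as the last script left them, time stands still between calls to the robot, and variables do not carry over. Pictures are saved under pics/ and viewed, at most 10 in all, crops included, and the job is handed in when it is done.

```bash
mkdir -p pics
python3 - <<'E'
from plant import env,grip,imaging
import cv2,numpy as np,pickle
d={}
for n in("scene","top"):
    c=imaging.camera(n);d[n]=c
    cv2.imwrite(f"pics/{n}0.png",cv2.resize(c["image"][:,:,::-1],(800,600),interpolation=cv2.INTER_CUBIC))
    print(n,c["K"].tolist(),c["rvec"],c["tvec"])
pickle.dump(d,open("c0.pkl","wb"))
o=env.get_obs();print(o["time_s"],o["eef_rot"],env.grasp_offset,o["finger_gap"])
E
```

```text
scene [[381.94926420924384, 0.0, 274.4840252564751], [0.0, 381.94926420924384, 207.5447466774539], [0.0, 0.0, 1.0]] [ 2.19380758  0.86256512 -0.37496027] [-0.46513715 -0.2056267   1.11606823]
top [[433.7723655466617, 0.0, 280.75471807028015], [0.0, 433.7723655466617, 213.02266654177282], [0.0, 0.0, 1.0]] [ 2.15635415 -2.18220602  0.10997659] [0.04101633 0.59852574 1.11065355]
0.1 [-2.22272337e-04 -1.61626303e-01  9.86851546e-01  9.56273657e-04] 0.0187 0.08737605680152742
```

View pics/scene0.png

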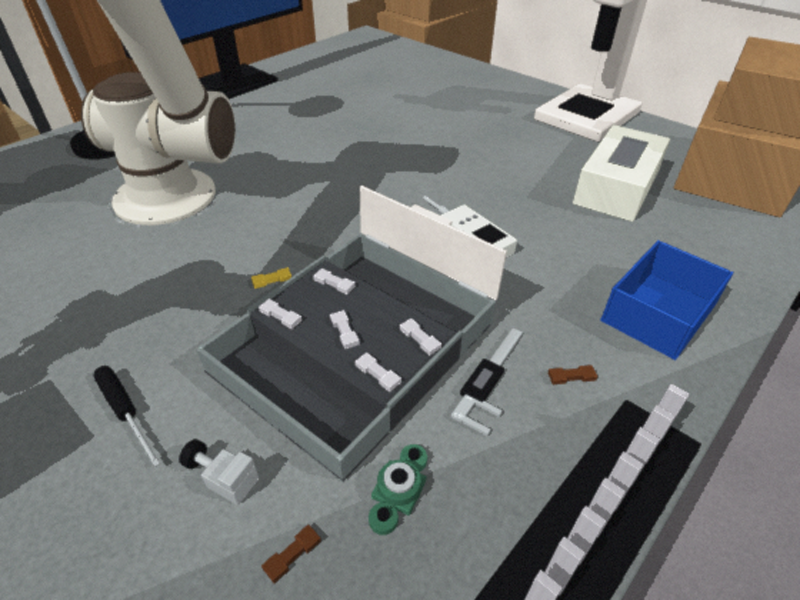

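View pics/top0.png

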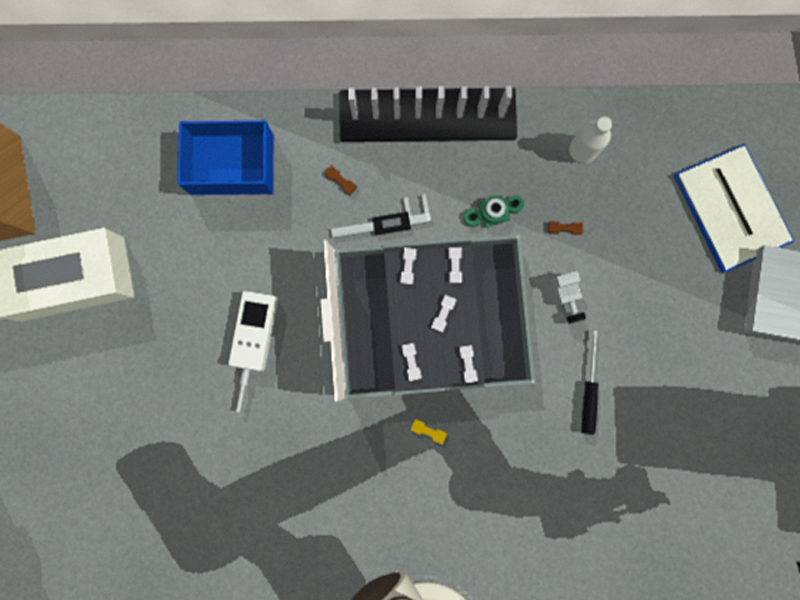

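Top view: the tray is at centre (432,315), with the lid on its left (about 330,320), so tray +y is world +y. Five pale coupons lie on the deck at about (408,266), (455,265), (443,314), (411,362) and (468,364). The look-alikes are brown at (340,180) and (565,228) and yellow at (429,432), all off the tray and not wanted. The steel bars on the rack at the top are also not wanted. I'll check with a close crop.

Run:
```python
import cv2,pickle
i=pickle.load(open("c0.pkl","rb"))["top"]["image"][:,:,::-1]
cv2.imwrite("pics/crop1.png",cv2.resize(i[155:290,215:395],(800,600),interpolation=cv2.INTER_CUBIC))
```

```text
(no output)
```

View pics/crop1.png

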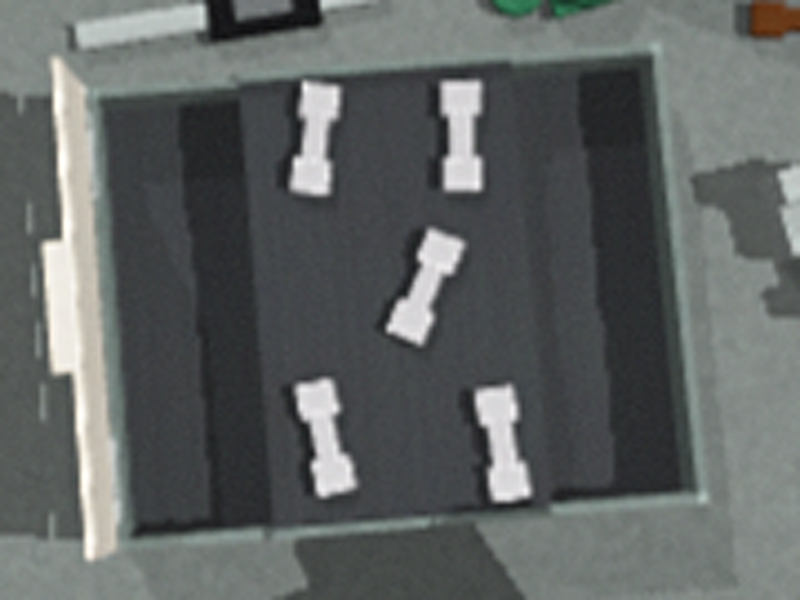

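The crop shows five pale dumbbells on the deck, at crop pixels (316,139), (461,137), (425,288), (325,437) and (502,444). The tray corners are at about (658,45), (706,500), (92,95) and (120,540). The lid is on the left and open.

```bash
cat > h.py <<'E'
import cv2,pickle,numpy as np
from scipy.optimize import least_squares
def o(p): return (np.array(p,float)+.5)*[180/800,135/600]-.5+[215,155]
def proj(c,P): return cv2.projectPoints(np.array(P,float),c["rvec"],c["tvec"],c["K"],None)[0][:,0]
def W(T,p):  # tray -> world
    x,y,a=T;c,s=np.cos(a),np.sin(a);p=np.atleast_2d(p)
    return np.c_[x+c*p[:,0]-s*p[:,1],y+s*p[:,0]+c*p[:,1],p[:,2]]
def inv(T,w):
    x,y,a=T;c,s=np.cos(a),np.sin(a);d=np.array(w)[:2]-[x,y]
    return np.array([c*d[0]+s*d[1],-s*d[0]+c*d[1]])
def back(c,px,z):
    R=cv2.Rodrigues(c["rvec"])[0];C=-R.T@np.ravel(c["tvec"])
    d=R.T@np.linalg.inv(c["K"])@np.r_[px,1];return C+d*(z-C[2])/d[2]
E
python3 - <<'E'
from h import *
c=pickle.load(open("c0.pkl","rb"))["top"]
m=np.array([(.135,-.17,.05),(-.135,-.17,.05),(.135,.17,.05),(-.135,.17,.05),(.135,.08,.058),(.135,-.08,.058),(-.135,.08,.058),(-.135,-.08,.058)])
px=o([(658,45),(706,500),(92,95),(120,540),(240,82),(512,64),(268,535),(552,510)])
r=least_squares(lambda T:(proj(c,W(T,m))-px).ravel(),[.55,0,0],loss="soft_l1")
T=r.x;print(T);print((proj(c,W(T,m))-px).round(1).tolist())
np.save("T.npy",T)
for p in [(316,139),(461,137),(425,288),(325,437),(502,444)]:
    print((inv(T,back(c,o(p),.06))*1000).round(1))
s=pickle.load(open("c0.pkl","rb"))["scene"]
print((proj(s,W(T,m[:4]))*800/560).round(0).tolist())
for n,p in dict(gaugeedge=(274,300),driver=(590,380)).items(): print(n,inv(T,back(c,np.array(p)*.7,.03)))
from plant import env
from scipy.spatial.transform import Rotation as Ro
q=env.get_obs()["eef_rot"];print(Ro.from_quat(np.r_[q[1:],q[0]]).as_matrix().round(2).tolist(),env.get_obs()["joints"])
# candidate: tool y along -/+ tray x
for k in(0,np.pi):
    M=Ro.from_euler("z",T[2]+k)*Ro.from_matrix(np.array([[0,1,0],[1,0,0],[0,0,-1.]]))
    u=M.as_quat();u=np.r_[u[3],u[:3]]
    for t in [(.085,.26,.12),(.085,.02,.053),(-.085,.26,.12),(-.085,-.1,.053),(.085,-.1,.053),(-.085,.1,.053)]:
        j=env.solve_ik(W(T,t)[0],u);print(k,t,None if j is None else np.round(j,2))
E
```

```text
[ 0.57687931 -0.02338302  0.06397316]
[[1.0, -0.5], [0.3, 0.9], [-1.4, -2.0], [-0.8, 2.1], [-0.4, -2.2], [-0.1, -2.8], [1.1, 0.7], [0.2, 1.5]]
[91.9 37.9]
[ 86.6 -46.1]
[  0.6 -18. ]
[-80.2  46. ]
[-91.8 -54.4]
[[338.0, 460.0], [195.0, 348.0], [494.0, 301.0], [360.0, 233.0]]
gaugeedge [0.05149612 0.28872377]
driver [-0.13829582 -0.27643719]
[[-0.95, -0.32, -0.0], [-0.32, 0.95, 0.0], [0.0, 0.0, -1.0]] [-9.87374253e-01  3.85510700e-01  6.78288066e-03 -4.04411513e-04
 -1.19399572e+00 -2.58595949e-01]
0 (0.085, 0.26, 0.12) [ 0.59  0.57  0.05  0.   -1.05  2.61]
0 (0.085, 0.02, 0.053) [ 0.25  0.59 -0.1   0.   -0.88  2.96]
0 (-0.085, 0.26, 0.12) [ 0.76  0.32 -0.37  0.   -0.88  2.45]
0 (-0.085, -0.1, 0.053) None
0 (0.085, -0.1, 0.053) None
0 (-0.085, 0.1, 0.053) [ 0.48  0.36 -0.53  0.   -0.68  2.73]
3.141592653589793 (0.085, 0.26, 0.12) [ 0.59  0.57  0.05  0.   -1.05 -0.53]
3.141592653589793 (0.085, 0.02, 0.053) [ 0.25  0.59 -0.1   0.   -0.88 -0.18]
3.141592653589793 (-0.085, 0.26, 0.12) [ 0.76  0.32 -0.37  0.   -0.88 -0.69]
3.141592653589793 (-0.085, -0.1, 0.053) [ 0.06  0.4  -0.48  0.   -0.7   0.  ]
3.141592653589793 (0.085, -0.1, 0.053) [ 0.06  0.62 -0.05  0.   -0.9   0.  ]
3.141592653589793 (-0.085, 0.1, 0.053) [ 0.48  0.36 -0.53  0.   -0.68 -0.41]
```

```bash
cat >> h.py <<'E'
from plant import env,grip,imaging
from scipy.spatial.transform import Rotation as Ro
T=np.load("T.npy")
_u=(Ro.from_euler("z",T[2]+np.pi)*Ro.from_matrix(np.array([[0,1,0],[1,0,0],[0,0,-1.]]))).as_quat()
Q=np.r_[_u[3],_u[:3]]
def go(x,y,z): env.move_pose(W(T,(x,y,z))[0],Q)
def line(x,y,z,v=.15,f=None): return env.servo_line(W(T,(x,y,z))[0],max_speed=v,force_limit=f)
def sweep(x,y0,y1,z=.0535):
    go(x,y0,.09); a=line(x,y0,z,.12,10)
    b=line(x,y1,z,.12,25); line(x,y1,.09,.25)
    print(x,a,b,env.get_obs()["time_s"])
def shot(n,name):
    c=imaging.camera(n);cv2.imwrite(f"pics/{name}.png",cv2.resize(c["image"][155:290,215:395,::-1] if n=="top" else c["image"][120:350,130:437,::-1],(800,600),interpolation=cv2.INTER_CUBIC))
E
python3 - <<'E'
from h import *
go(.09,.0,.2); grip(.034)
sweep(.092,.002,.088)
go(.2,-.2,.3) if False else None
sweep(-.080,.008,.088)
sweep(0,-.060,.088)
go(0,-.25,.25)
shot("top","t1"); print(env.get_obs()["time_s"])
E
```

```text
0.092 False False 5.9583
-0.08 False False 8.3083
0 False False 11.15
12.6
```

View pics/t1.png

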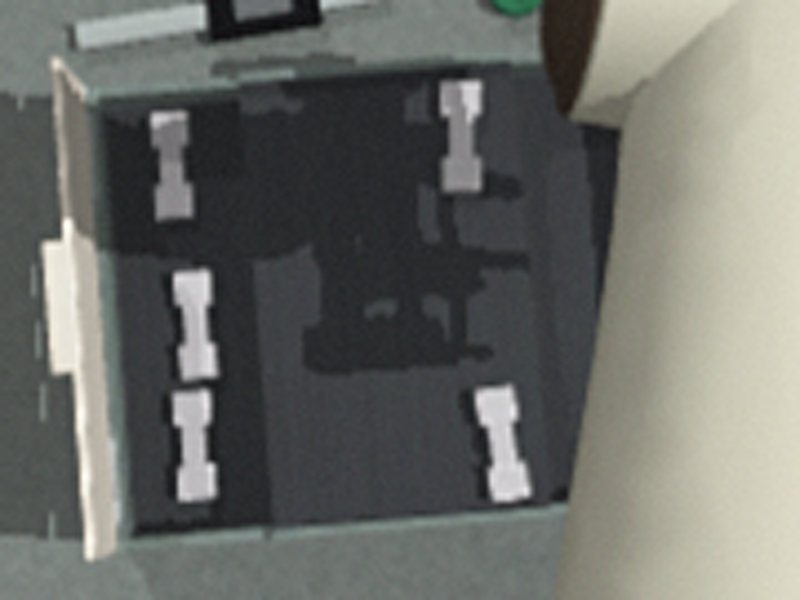

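Three coupons lie flat in the trough, at crop pixels (172,165), (195,325) and (194,445), and two remain on the deck. Next I'll close the lid.

Run:
```python
from h import *
X=-.075
go(X,.0,.27); grip(0)
go(X,.25,.24); print(line(X,.25,.118,.2,10))
for a in np.arange(1.7,.0,-.165):
    y=.17-.07*np.cos(a)+.005*np.sin(a)+.0095; z=.051+.07*np.sin(a)+.005*np.cos(a)
    if line(X,y,z,.06,30): print("force",a,env.get_obs()["wrist_force"]);break
print(line(X,.105,.052,.03,12),inv(T,env.get_obs()["ee_pos"]),env.get_obs()["ee_pos"][2],env.get_obs()["wrist_force"])
line(X,.105,.12,.2)
go(0,-.25,.25); shot("top","t2"); shot("scene","s2"); print(env.get_obs()["time_s"])
```

```text
False
True [-0.07424718  0.10788368] 0.05634192105561197 [-2.92013478  1.67551388  8.17628239]
23.0167
```

View pics/s2.png

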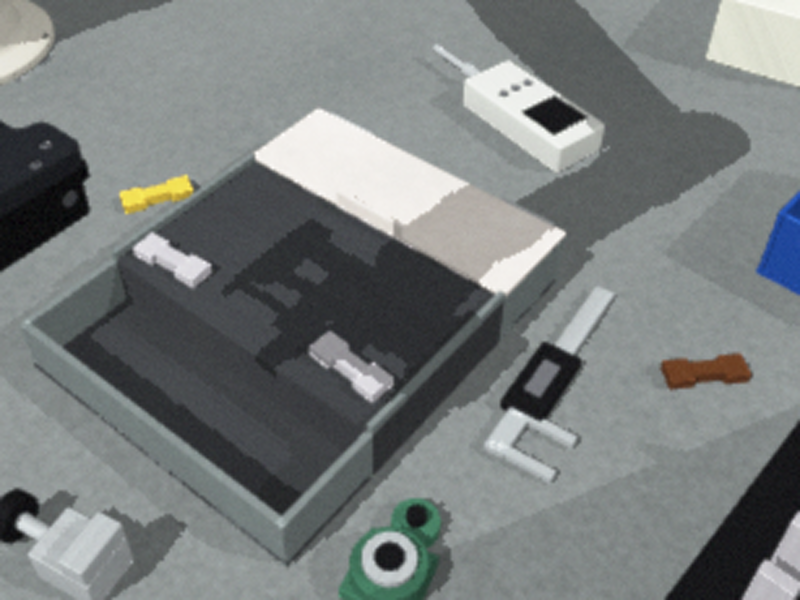

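The lid looks flat, its lip at about (365,215), and the two leftovers lie on the deck at (172,260) and (352,367). I'll press the lid edge once more to be sure, then sweep the leftovers.

Run:
```python
from h import *
go(-.06,.092,.09); print(line(-.06,.092,.048,.03,22),env.get_obs()["ee_pos"][2]); line(-.06,.092,.1,.2)
go(0,0,.14); grip(.034)
sweep(.0866,-.018,-.088)
sweep(-.092,-.024,-.088)
go(0,-.1,.2); go(0,.25,.25)
shot("top","t3"); shot("scene","s3"); o=env.get_obs();print(o["time_s"],o["wrist_force"])
```

```text
True 0.05634881454078766
0.0866 False False 29.2667
-0.092 False False 31.4917
33.55 [ 0.65677886 -0.37133424 -0.39712311]
```

View pics/t3.png

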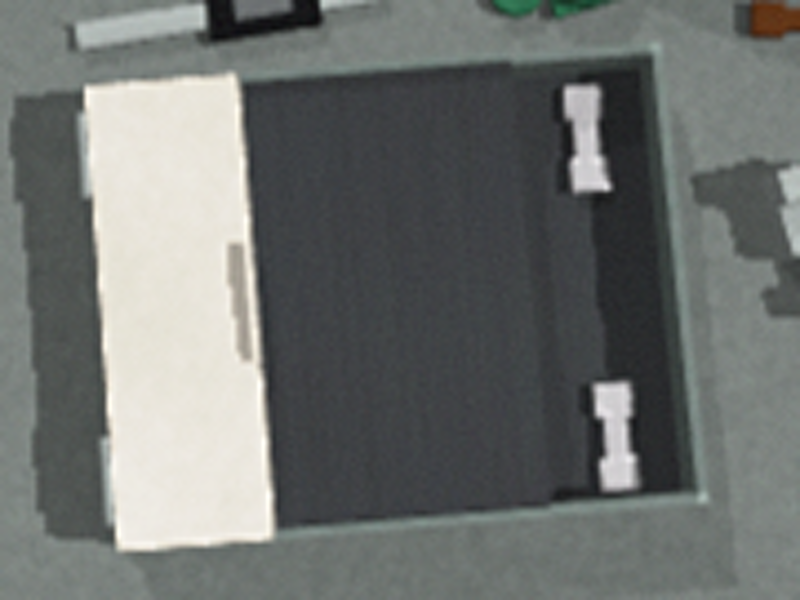

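View pics/s3.png

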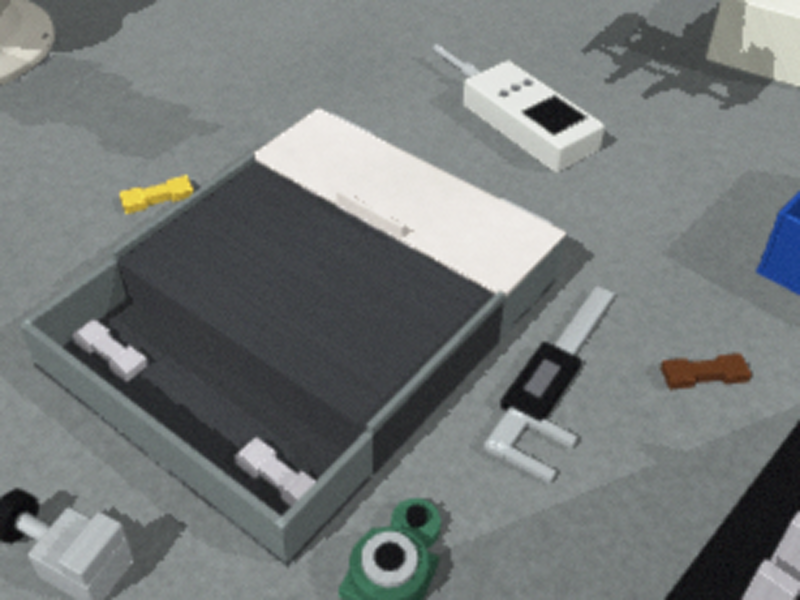

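The lid is shut flat, both leftovers lie in the well at top-crop pixels (586,138) and (616,436), and the bystanders in view haven't moved.

```bash
python3 -c "
from plant import env
env.dwell(.3);print(env.finish_job())"
```

```text
the job is handed in; nothing more can be done
None
```

The job is handed in at about 34 s of the 67 s limit: three coupons are in the trough with the lid shut, the other two are in the return well, and the bystanders I could see had not moved; `finish_job()` gave no verdict.

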